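# Light wand in its cup, microscope arm out to the mark

### The arm

A 7-joint arm with a two-finger parallel gripper is mounted at the origin on the work surface. World frame = base frame: x ahead of the robot, y to its left, z up, the work surface at z = 0. Lengths are in m, angles in rad, forces in N, time in s.
With the tool pointing down it reaches from about 0.425 to 0.975 m from the base axis. Payload 16.7 kg.
Tool frame: the origin (TCP) lies midway between the tips of the shut fingers; the grasp point (between the pads) lies 19 mm behind it; z points along the fingers, y is the line along which they close (so a half turn about z gives the same grasp; the last joint's range is limited). The gripper opens to 85 mm and grips with 20 to 120 N. Pads are 22 mm wide; open, the fingers measure 114 mm over their backs; the gripper's body (76 mm by 85 mm) begins 54 mm behind the grasp point. The pads swing forward as they close: fully open they stand 13 mm farther back than shut.
Start: joints at [-1.258, 0.426, 0.074, 1.606, -0.034, 1.111, -0.067], TCP at [0.301, 0.604, 0.231] pointing down, gripper open.
Joint ranges: [-2.85, 2.85], [-0.5, 2.14], [-1.23, 1.37], [0.21, 2.46], [-1.02, 4.16], [0.16, 2.05], [-2.73, 2.73]. Speed limits (rad/s): [1.89, 1.89, 2.39, 2.39, 3.01, 3.01, 3.01].

### API

Orientations are given as [roll, pitch, yaw] about the fixed x, y, z axes, in that order (R = Rz(yaw) Ry(pitch) Rx(roll)).
In Python, from station import * gives the robot as it stands.
- The arm moves only by the tool send_rows, never from a script. Its argument "steps" is text: rows parted by semicolons, each of 6 numbers parted by spaces: the shift along the tool's x, y, z in mm, then the turn, a rotation vector about the tool's x, y, z in degrees. A call has 1 to 12 rows; each row shifts and turns the commanded pose from where the row before left it, along the tool's axes as they then stand; what a row does not reach is not made up. A row lasts 1/12 s, in which the tool goes at most 41.7 mm and 7.16 degrees, less where a joint would pass 70% of its speed; a pose out of reach is approached as far as the arm can. A call with a gripper value outside its range is refused whole. "grip" is the finger opening in mm, from 0 to 85.4, set as the call begins (left out, the last holds). The fingers move at their own pace and stop on an object; "grip_force" is the grip in N (left out, the last holds). Time passes only in rows, so rows that do not move let the fingers close. It gives the time, the measured TCP pose, the force, the opening and the grip force at its end, in the units of the state.
- observe(): the state, without advancing time (a new reading comes with each control period).
- camera(name): name is "scene" or "top"; returns the picture (400x640x3 uint8, blue, green, red); there is no depth.
- camera_model(name): a dict with "fx", "fy", "cx", "cy" (pixels), "distortion" ([k1, k2, p1, p2, k3] as OpenCV has them; the pictures are not rectified), "T" (4x4, takes a point from camera to world coordinates). Camera axes: x right, y down, z forward; pixel columns grow to the right and rows downward; lengths in m; the calibration is good to about 2 mm. A picture is of the moment at which its call begins. camera_model takes no time and is no camera call.
- sign_off(): hands the job in; it is judged then, once.
Trained networks look in the newest picture that a camera, given by its name, has taken for a name from the list of things; names that differ only in an ending like _2 or _b are one class to them, and where a whole thing is asked for, a point or a joint stands for the part that bears it (a point fixed in the world has none). Each returns a list of dicts, best first, with "conf" (0 to 1); they miss things now and then, are a little off and sometimes report something else, mostly with a low value. They report only what shows in the picture. A call takes as long as a camera call.
- find_in(name, camera): "location" ([x, y, z] in m, in world coordinates, good to about 4 mm: the middle of the surface that is visible of it).
- cut_out(name, camera): "pixels" (400x640 bool, what is visible of it).
The state is a dict: "clock": time; "q": joint angles; "qvel": joint speeds; "joint_torque": joint torques, N m; "tcp_pos": TCP position; "tool_rot": TCP orientation; "wrist_force": force on the tool from outside, world axes, zero at the start; "wrist_torque": the same for the moment, N m; "grip_width": opening from 0.0 (shut) to 1.0 (fully open); "finger_force": force on a finger pad.
Only numpy, scipy, OpenCV 4.12 (cv2) and the standard library are available. Lean on these libraries where they do the work, as an engineer would, in place of code of your own. Each camera call takes 0.05 s, during which the arm holds its last target. There are 200 camera calls.

### The job

Set up the portable microscope for a picture: take the light wand from its charging dock and stand it upright in the holder cup, fully down, and let go of it. Then squeeze the red lock button on the grip of the telescoping microscope arm, pull the arm out until its red pointer lines up with the yellow marker on the ruler, and finish while still holding it there, because a spring pulls the arm back if it is let go. Do not shift the marker, and leave the other things on the table where they are.

Things in the scene. Friction and masses are not known exactly. Their poses are not given: they have to be found in the camera images.
- wand_mid (a point): centre (half-way up) of the light wand, a loose round dark steel rod 16 mm in diameter and 130 mm long, about 60 g, with a white light window over its upper quarter and two brass rings. Its z axis points along it to the white end. It starts upright in the charging dock, its foot 10 mm above the table.
- dock: charging dock, a fixed black block 56 x 56 mm, 40 mm tall, with a round hole 30 mm deep and 19 mm wide in its top, in which the wand stands. Origin at the centre of its underside, on the table.
- cup: holder cup, a fixed round aluminium cup with a blue flared rim (52 mm across) and a blue foot disc (68 mm across, 4 mm thick). Origin at the centre of its underside, on the table; the inner floor is 6 mm above that.
- cup_mouth (a point): centre of the holder cup's mouth, 52 mm above the table. The flared mouth is 36 mm wide inside and narrows within 10 mm to a round well 21 mm wide, down to the inner floor 46 mm below the mouth. Seated in it, the wand's centre is 71 mm above the table.
- stand: fixed microscope stand: aluminium stage plate 120 x 330 x 12 mm, column, sleeve (the arm's fixed outer tube, top at 126 mm) and a white ruler (top at 112 mm) with black ticks 10 mm apart. Origin on the table under the sleeve; z up. The arm extends along this body's -y axis; +x is the side of lock button, ruler, pointer and marker. The stage plate ends 260 mm from the origin along -y.
- grip (a point): where to pinch the arm's head: middle of the upright grip post plus pressed-in red button, 18 mm below the post's top, 169 mm above the table. Post: aluminium, 42 mm tall above the black head block, 24 mm wide along the arm. Across it (x; axes as the stand's) post and button measure 29 mm, 23 mm once pressed. Keep fingertips above 135 mm. The camera hangs below the head, down to 48 mm.
- button_face (a point): centre of the outer face of the red lock button, a paddle 22 mm wide and 42 mm tall on the grip post's +x side (stand axes). It is pressed towards the post (-x). While it is out, a steel tooth keeps the arm home; pressed more than about 5 mm, the arm is free. After 15 mm of extension the tooth is passed and no longer acts.
- release (a joint): travel of the red lock button in m: 0 out (locked), 0.006 fully pressed. A spring pushes it out, about 2.5 N at the start and 8 N fully pressed. Pinching grip post and button together presses it.
- boom (a joint): extension of the telescoping arm in m: 0 home (fully in), up to 0.16, growing as the head moves along the stand's -y axis. A return spring pulls it home with 2 N at 0 and 3.6 N at 0.16, so it goes back home whenever it is let go.
- pointer (a point): tip of the red pointer on the head, over the ruler, 117 mm above the table. It moves with the head: it is 16 mm farther along the arm (-y of the stand) than the grip point.
- marker_tip (a point): tip of the yellow marker clip on the ruler's outer (+x) edge, 117 mm above the table. Clip 12 x 10 x 14 mm, held on the ruler by friction. The pointer is on the mark when pointer tip and this tip have the same y in the stand's axes (boom then reads somewhere from 0.06 to 0.14).
- mouse: black computer mouse, 100 x 58 x 34 mm, loose; not part of the job. Origin: centre of its underside.
- gauge: round steel dial gauge lying flat, 60 mm across, 23 mm thick, with a thin stem, loose; not part of the job. Origin: centre of its underside.
- mug: white mug, 76 mm across, 88 mm tall, loose; not part of the job. Origin: centre of its underside.
- lens_jar: amber jar with black cap, 48 mm across, 55 mm tall, loose; not part of the job. Origin: centre of its underside.
- card_box: cardboard box of cards, 95 x 62 x 30 mm, loose; not part of the job. Origin: centre of its underside.
- driver: screwdriver lying flat, 150 mm long, loose; not part of the job. Origin: within it, near the table.

How it is judged:
By the outcome, as a careful person would: the job done as asked, in the order asked, and still so for the second after the job is handed in, while the arm keeps its last pose, push and grip.
It also fails if it takes over 48 s, if anything falls off the work surface, if the arm or the gripper's body presses on something with over 40 N, if the wrist force passes 120 N, or if a joint passes its speed limit or range.

## Working session

There is one attempt and no reset: what is moved stays moved. The work goes in short steps, Python scripts to look and compute and a tool call to move; the robot and the scene stay as the last step left them, time stands still between calls to the robot, and variables do not carry over. Pictures are saved under pics/ and viewed, at most 10 in all, crops included, and the job is handed in when it is done.

Besides the shell and the picture viewer there is one more tool, called as name(argument=value, ...) on one line, values as JSON. send_rows: Moves the arm, as the interface text tells. Its arguments: {"type":"object","properties":{"steps":{"type":"string"},"grip":{"type":"number"},"grip_force":{"type":"number"}},"required":["steps"]}

```bash
mkdir -p pics; cat > h.py <<'E'
from station import *
import numpy as np, cv2
from scipy.spatial.transform import Rotation as R
def ray(cam,uv):
    m=camera_model(cam);K=np.array([[m['fx'],0,m['cx']],[0,m['fy'],m['cy']],[0,0,1]])
    p=cv2.undistortPoints(np.array([[uv]],float),K,np.array(m['distortion']))[0,0]
    T=np.array(m['T']);return T[:3,3],T[:3,:3]@np.array([p[0],p[1],1.])
def atz(cam,uv,z):
    o,d=ray(cam,uv);return o+d*(z-o[2])/d[2]
def proj(cam,P):
    m=camera_model(cam);K=np.array([[m['fx'],0,m['cx']],[0,m['fy'],m['cy']],[0,0,1]])
    T=np.linalg.inv(np.array(m['T']));return cv2.projectPoints(np.atleast_2d(np.array(P,float)),cv2.Rodrigues(T[:3,:3])[0],T[:3,3],K,np.array(m['distortion']))[0][:,0]
def tri(a,b):
    (o1,d1),(o2,d2)=ray('scene',a),ray('top',b)
    s=np.linalg.lstsq(np.c_[d1,-d2],o2-o1,rcond=None)[0]
    p,q=o1+s[0]*d1,o2+s[1]*d2;return (p+q)/2,np.linalg.norm(p-q)
E
python3 - <<'E'
from h import *
np.set_printoptions(precision=4,suppress=True)
for c in('scene','top'):
    cv2.imwrite(f'pics/{c}0.png',camera(c)); print(c,np.array(camera_model(c)['T'])[:3,3])
    for n in('wand_mid','dock','cup','cup_mouth','stand','grip','button_face','pointer','marker_tip','mouse','gauge','mug','lens_jar','card_box','driver'):
        r=find_in(n,c)
        print(n,[(np.round(x['location'],3).tolist(),round(x['conf'],2)) for x in r[:2]])
s=observe();print(s)
E
```

```text
scene [1.1713 0.343  0.8393]
wand_mid [([0.487, -0.162, 0.1], 0.71)]
dock [([0.497, -0.153, 0.034], 0.73)]
cup [([0.521, -0.317, 0.025], 0.95)]
cup_mouth [([0.522, -0.315, 0.026], 0.89)]
stand [([0.495, -0.152, 0.034], 0.65)]
grip [([0.562, 0.215, 0.13], 0.73)]
button_face [([0.56, 0.211, 0.162], 0.74)]
pointer [([0.56, 0.212, 0.134], 0.94)]
marker_tip []
mouse [([0.682, -0.175, 0.034], 0.96)]
gauge [([0.655, -0.311, 0.025], 0.93)]
mug [([0.737, -0.066, 0.053], 0.61)]
lens_jar [([0.636, -0.069, 0.046], 0.59), ([0.477, -0.439, 0.022], 0.28)]
card_box [([0.369, -0.193, 0.031], 0.82)]
driver [([0.473, -0.439, 0.021], 0.69)]
top [ 0.3981 -0.083   0.9275]
wand_mid []
dock [([0.473, -0.156, 0.037], 0.97), ([0.539, 0.202, 0.133], 0.39)]
cup [([0.511, -0.315, 0.024], 0.65)]
cup_mouth [([0.513, -0.318, 0.024], 0.96), ([0.543, 0.198, 0.014], 0.69)]
stand [([0.54, 0.197, 0.012], 0.95), ([0.543, 0.206, 0.134], 0.68)]
grip [([0.541, 0.204, 0.134], 0.85), ([0.476, -0.161, 0.14], 0.63)]
button_face [([0.561, 0.208, 0.181], 0.48)]
pointer [([0.542, 0.204, 0.134], 0.63)]
marker_tip [([0.541, 0.204, 0.134], 0.2)]
mouse [([0.668, -0.179, 0.033], 0.61)]
gauge [([0.644, -0.314, 0.023], 0.76)]
mug [([0.743, -0.072, 0.044], 0.7), ([0.67, -0.175, 0.033], 0.3)]
lens_jar [([0.623, -0.076, 0.055], 0.84)]
card_box [([0.372, -0.213, 0.029], 0.76), ([0.546, 0.203, 0.013], 0.63)]
driver [([0.465, -0.439, 0.022], 0.78)]
{'clock': 1.6, 'q': array([-1.2585,  0.4261,  0.0738,  1.606 , -0.0341,  1.1108, -0.0671]), 'qvel': array([ 0.0005,  0.0003,  0.0005, -0.0005,  0.0001, -0.0009,  0.0003]), 'joint_torque': array([  0.0005, -94.953 ,   3.7573, -46.389 ,   0.019 ,   0.0025,
        -0.    ]), 'tcp_pos': array([0.3007, 0.6043, 0.2313]), 'tool_rot': array([ 3.1416, -0.0001,  2.6798]), 'wrist_force': array([ 0.3003, -0.3956, -0.1315]), 'wrist_torque': array([0.0574, 0.0072, 0.0088]), 'finger_force': 0.0, 'grip_width': 0.9991663661979692}
```

View pics/scene0.png

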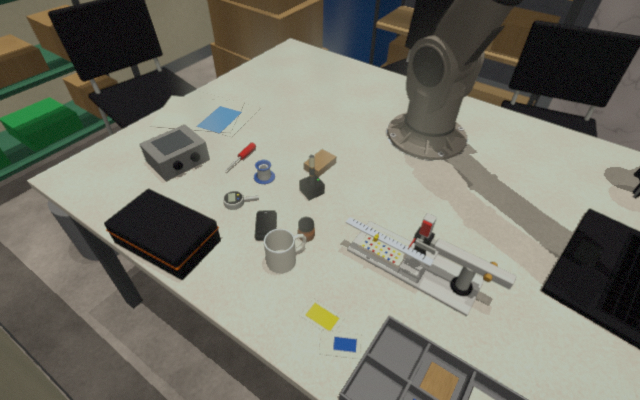

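View pics/top0.png

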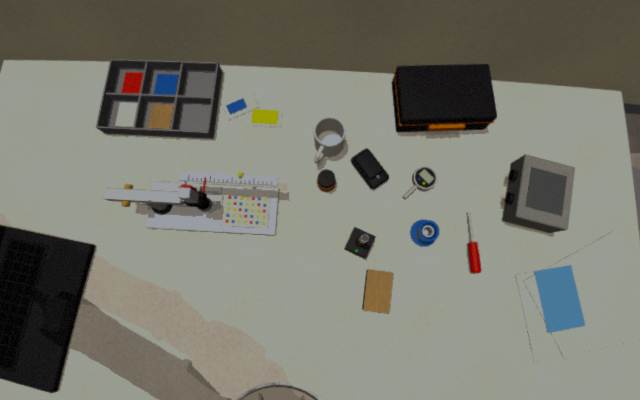

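```bash
python3 - <<'E'
from h import *
a=cv2.imread('pics/scene0.png');b=cv2.imread('pics/top0.png')
def crop(im,x,y,w,h,s): return cv2.resize(im[y:y+h,x:x+w],None,fx=s,fy=s,interpolation=cv2.INTER_CUBIC)
top=crop(b,100,165,200,75,4)
sc=crop(a,335,205,130,75,4)          # 520x300
ws=crop(a,250,145,70,75,4)  #280x300
cv2.imwrite('pics/c1.png',np.vstack([top,np.hstack([sc,ws])]))
wt=crop(b,335,210,110,60,7)
cv2.imwrite('pics/c2.png',wt)
E
```

```text
(no output)
```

View pics/c1.png

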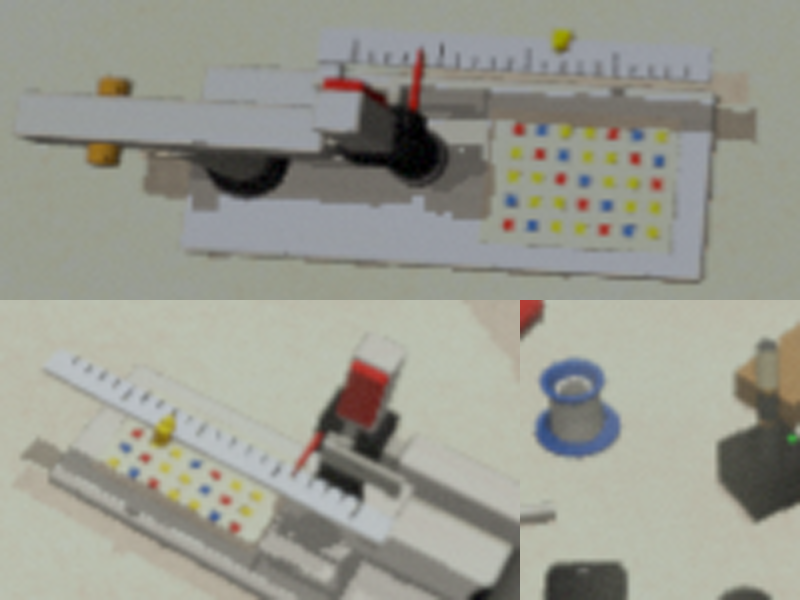

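View pics/c2.png

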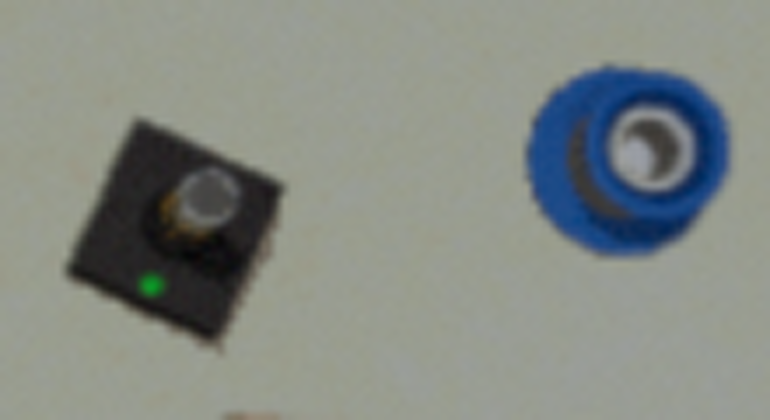

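```bash
python3 - <<'E'
from h import *
np.set_printoptions(precision=4,suppress=True)
T=lambda x,y:(100+x/4,165+y/4)
S=lambda x,y:(335+x/4,205+(y-300)/4)
W=lambda x,y:(335+x/7,210+y/7)
V=lambda x,y:(250+(x-520)/4,145+(y-300)/4)
print('wandtop',atz('top',W(208,194),.14),atz('scene',V(767,347),.14),tri(V(767,347),W(208,194)))
print('mouth',atz('top',W(655,150),.052),atz('scene',V(573,378),.052),'foot',atz('top',W(624,161),.003),atz('scene',V(577,428),.003))
print('dock corners',[atz('top',W(*p),.04) for p in((137,118),(283,186),(218,345),(70,270))])
print('pointer',atz('top',T(420,50),.117),atz('scene',S(297,470),.117))
print('marker',atz('top',T(562,50),.117),atz('scene',S(165,438),.117))
p=[atz('top',T(*p),.012) for p in((183,250),(698,281),(715,95))];print('plate',p,np.degrees(np.arctan2(*(p[1]-p[0])[:2])))
p=[atz('top',T(*p),.112) for p in((320,28),(712,47))];print('ruler',p,np.degrees(np.arctan2(*(p[1]-p[0])[:2])))
print('posttop',atz('top',T(341,108),.187),atz('scene',S(382,350),.187))
print('button top edge',[atz('scene',S(*q),.187) for q in((354,360),(389,370))])
p=[atz('top',T(*p),.126) for p in((22,95),(320,105),(17,137),(320,150))];print('sleeve',p)
E
```

```text
wandtop [ 0.4788 -0.1628  0.14  ] [ 0.4831 -0.1591  0.14  ] (array([ 0.479 , -0.1628,  0.1356]), np.float64(0.001118622079719779))
mouth [ 0.5107 -0.3218  0.052 ] [ 0.5144 -0.3206  0.052 ] foot [ 0.5125 -0.324   0.003 ] [ 0.5175 -0.3196  0.003 ]
dock corners [array([ 0.5136, -0.1479,  0.04  ]), array([ 0.4932, -0.1983,  0.04  ]), array([ 0.4387, -0.1781,  0.04  ]), array([ 0.4609, -0.1275,  0.04  ])]
pointer [0.5956 0.1978 0.117 ] [0.5942 0.2001 0.117 ]
marker [0.6    0.1174 0.117 ] [0.6182 0.1263 0.117 ]
plate [array([0.4851, 0.3685, 0.012 ]), array([0.4854, 0.0449, 0.012 ]), array([0.6025, 0.0439, 0.012 ])] 179.930990372585
ruler [array([0.6065, 0.2589, 0.112 ]), array([0.6077, 0.0341, 0.112 ])] 179.70879147652064
posttop [0.5459 0.2107 0.187 ] [0.5456 0.2155 0.187 ]
button top edge [array([0.5617, 0.2059, 0.187 ]), array([0.5572, 0.2248, 0.187 ])]
sleeve [array([0.5552, 0.4194, 0.126 ]), array([0.5591, 0.2469, 0.126 ]), array([0.5312, 0.418 , 0.126 ]), array([0.5339, 0.2434, 0.126 ])]
```

The scene crop shows the wand upright in the dock with its top at about (312,157) and the cup rim at (263,164). The red pointer tip is at (409,247) and the marker at (376,239). In the top view the stand lies along world y: pointer (205,177), marker (240,177), grip post about (185,192).

Next I turn the tool to yaw 90° while lifting.

send_rows(steps="0 0 -10 0 0 7.05; 0 0 -10 0 0 7.05; 0 0 -10 0 0 7.05; 0 0 -10 0 0 7.05; 0 0 -10 0 0 7.05; 0 0 -10 0 0 7.05; 0 0 0 0 0 7.05; 0 0 0 0 0 7.05; 0 0 0 0 0 7.05; 0 0 0 0 0 0", grip=85)

```text
clock: 2.43
tcp_pos: [0.3006, 0.6043, 0.2913]
tool_rot: [3.142, 0.0, 1.566]
wrist_force: [-1.0, 0.4, -0.3]
grip_width: 0.993
finger_force: 0.0
```

send_rows(steps="-34 20 0 0 0 0; -34 20 0 0 0 0; -34 20 0 0 0 0; -34 20 0 0 0 0; -34 20 0 0 0 0; -34 20 0 0 0 0; -34 20 0 0 0 0; -34 20 0 0 0 0; -36 18 0 0 0 0; -40 0 0 0 0 0; -40 0 0 0 0 0; -40 0 0 0 0 0")

```text
clock: 3.43
tcp_pos: [0.4793, 0.1745, 0.2913]
tool_rot: [3.141, 0.0, 1.577]
wrist_force: [0.4, -0.5, -0.2]
grip_width: 0.997
finger_force: 0.0
```

send_rows(steps="-40 0 0 0 0 0; -40 0 0 0 0 0; -40 0 0 0 0 0; -40 0 0 0 0 0; -40 0 0 0 0 0; -40 0 0 0 0 0; -40 0 0 0 0 0; -40 0 0 0 0 0; -19 0 0 0 0 0; 0 0 0 0 0 0; 0 0 0 0 0 0")

```text
clock: 4.35
tcp_pos: [0.4797, -0.1636, 0.2913]
tool_rot: [-3.141, 0.0, 1.574]
wrist_force: [-0.6, 1.1, -0.2]
grip_width: 0.995
finger_force: 0.0
```

send_rows(steps="0 0 35 0 0 0; 0 0 35 0 0 0; 0 0 35 0 0 0; 0 0 35 0 0 0; 0 0 35 0 0 0; 0 0 20 0 0 0; 0 0 11 0 0 0; 0 0 0 0 0 0; 0 0 0 0 0 0")

```text
clock: 5.1
tcp_pos: [0.4803, -0.1621, 0.0858]
tool_rot: [-3.141, -0.0, 1.574]
wrist_force: [0.4, -0.4, 0.8]
grip_width: 0.998
finger_force: 0.0
```

```bash
python3 - <<'E'
from h import *
a=camera('scene');b=camera('top');o=observe();print(o['tcp_pos'],o['wrist_force'])
c=lambda im,x,y,w,h,s: cv2.resize(im[y:y+h,x:x+w],None,fx=s,fy=s,interpolation=cv2.INTER_CUBIC)
cv2.imwrite('pics/d1.png',np.hstack([c(a,260,110,100,100,4),c(b,315,190,100,100,4)]))
E
```

```text
[ 0.48095932 -0.16235556  0.08674128] [0.48579248 0.25518489 0.6057994 ]
```

View pics/d1.png

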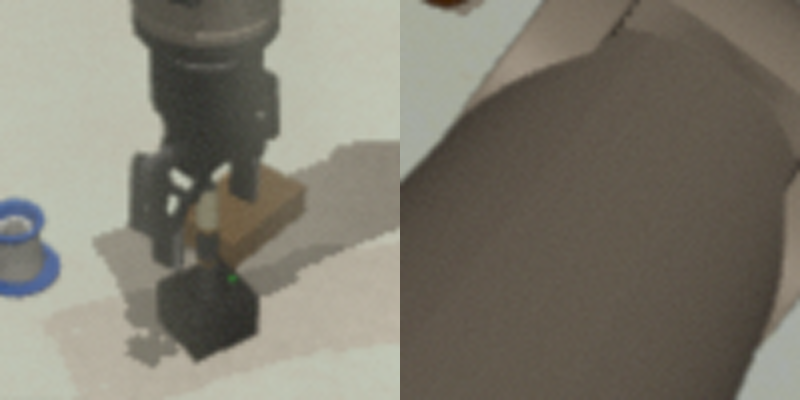

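The wand, at about (312,160), stands between the open fingers, so I close on it.

send_rows(steps="0 0 0 0 0 0; 0 0 0 0 0 0; 0 0 0 0 0 0; 0 0 0 0 0 0; 0 0 0 0 0 0; 0 0 0 0 0 0; 0 0 0 0 0 0; 0 0 0 0 0 0; 0 0 0 0 0 0; 0 0 0 0 0 0", grip=0, grip_force=40)

```text
clock: 6.03
tcp_pos: [0.4799, -0.1625, 0.0855]
tool_rot: [3.142, -0.0, 1.572]
wrist_force: [-1.5, 0.8, 5.5]
grip_width: 0.177
finger_force: 38.8
```

send_rows(steps="0 0 -10 0 0 0; 0 0 -15 0 0 0; 0 0 -20 0 0 0; 0 0 -20 0 0 0; 0 0 -15 0 0 0; -20 4 0 0 0 0; -30 6 0 0 0 0; -30 6 0 0 0 0; -30 6 0 0 0 0; -28 6 0 0 0 0; -20 4 0 0 0 0; 0 0 0 0 0 0")

```text
clock: 7.03
tcp_pos: [0.5117, -0.325, 0.1662]
tool_rot: [3.141, 0.003, 1.568]
wrist_force: [-2.0, 0.3, -0.9]
grip_width: 0.173
finger_force: 39.1
```

```bash
python3 - <<'E'
from h import *
a=camera('scene');b=camera('top');o=observe();print(o['tcp_pos'],o['wrist_force'])
c=lambda im,x,y,w,h,s: cv2.resize(im[y:y+h,x:x+w],None,fx=s,fy=s,interpolation=cv2.INTER_CUBIC)
p=o['tcp_pos'];print(proj('scene',[[p[0],p[1],p[2]-.075],[p[0],p[1],p[2]+.055],[.512,-.3215,.052]]))
cv2.imwrite('pics/d2.png',np.hstack([c(a,215,90,100,100,4),c(b,380,180,100,100,4)]))
E
```

```text
[ 0.51166464 -0.32117258  0.16555245] [ 0.27603028 -0.32019729 -0.10930259]
[[262.52212806 154.1543536 ]
 [258.15757918 117.38936666]
 [263.53028763 163.97966506]]
```

View pics/d2.png

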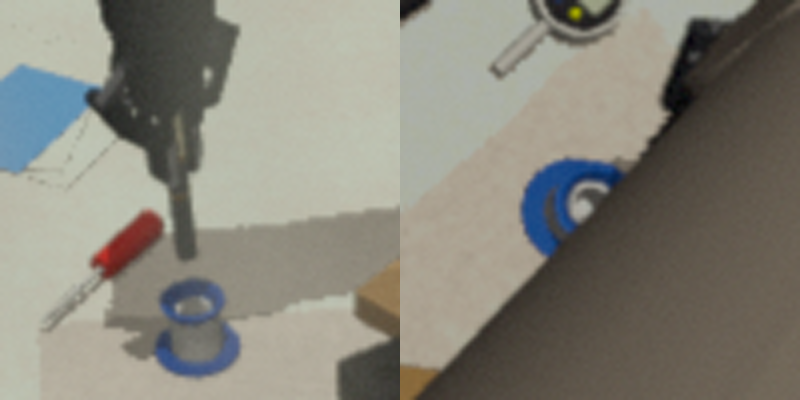

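The wand foot at (262,154) hangs over the cup mouth at (263,165), as predicted, so I lower it.

send_rows(steps="0 0 15 0 0 0; 0 0 15 0 0 0; 0 0 12 0 0 0; 0 0 8 0 0 0; 0 0 5 0 0 0; 0 0 5 0 0 0; 0 0 0 0 0 0")

```text
clock: 7.72
tcp_pos: [0.5123, -0.3204, 0.1049]
tool_rot: [-3.141, 0.0, 1.573]
wrist_force: [2.5, -3.4, -3.5]
grip_width: 0.175
finger_force: 39.3
```

send_rows(steps="0 0 5 0 0 0; 0 0 5 0 0 0; 0 0 5 0 0 0; 0 0 4 0 0 0; 0 0 2 0 0 0; 0 0 0 0 0 0; 0 0 0 0 0 0")

```text
clock: 8.3
tcp_pos: [0.5122, -0.3205, 0.0841]
tool_rot: [-3.141, 0.0, 1.572]
wrist_force: [4.2, -4.0, -4.5]
grip_width: 0.172
finger_force: 39.2
```

send_rows(steps="-1 1 1 0 0 0; 0 0 1 0 0 0; 0 0 1 0 0 0; 0 0 0 0 0 0; 0 0 0 0 0 0")

```text
clock: 8.72
tcp_pos: [0.513, -0.3213, 0.0815]
tool_rot: [-3.141, -0.001, 1.572]
wrist_force: [-1.1, 0.4, 6.3]
grip_width: 0.18
finger_force: 40.4
```

send_rows(steps="0 0 0 0 0 0; 0 0 0 0 0 0; 0 0 0 0 0 0; 0 0 0 0 0 0; 0 0 0 0 0 0; 0 0 0 0 0 0; 0 0 0 0 0 0; 0 0 0 0 0 0", grip=60)

```text
clock: 9.38
tcp_pos: [0.5131, -0.3214, 0.0813]
tool_rot: [-3.141, 0.0, 1.572]
wrist_force: [0.7, 0.3, 0.2]
grip_width: 0.705
finger_force: 0.0
```

send_rows(steps="0 0 -15 0 0 0; 0 0 -30 0 0 0; 0 0 -35 0 0 0; 0 0 -35 0 0 0; 0 0 -35 0 0 0; 0 0 -35 0 0 0; 0 0 -15 0 0 0; 30 -2 0 0 0 0; 40 -3 0 0 0 0; 40 -3 0 0 0 0; 40 -3 0 0 0 0; 40 -3 0 0 0 0")

```text
clock: 10.38
tcp_pos: [0.4983, -0.1298, 0.2813]
tool_rot: [3.141, -0.0, 1.572]
wrist_force: [1.6, 1.3, 0.2]
grip_width: 0.704
finger_force: 0.0
```

send_rows(steps="40 0 0 0 0 0; 40 0 0 0 0 0; 40 0 0 0 0 0; 40 0 0 0 0 0; 30 0 0 0 0 0; 20 0 0 0 0 0; 0 0 0 0 0 0; 0 0 0 0 0 0")

```text
clock: 11.05
tcp_pos: [0.4984, 0.0793, 0.2812]
tool_rot: [-3.141, 0.0, 1.574]
wrist_force: [0.8, -0.4, 0.1]
grip_width: 0.703
finger_force: 0.0
```

```bash
python3 - <<'E'
from h import *
np.set_printoptions(precision=4,suppress=True)
a=camera('scene');b=camera('top');o=observe();print(o['clock'],o['tcp_pos'],o['tool_rot'])
c=lambda im,x,y,w,h,s: cv2.resize(im[y:y+h,x:x+w],None,fx=s,fy=s,interpolation=cv2.INTER_CUBIC)
cv2.imwrite('pics/e_top.png',b)
cv2.imwrite('pics/d3.png',np.vstack([np.hstack([c(a,230,110,80,100,4),c(b,390,180,100,100,4)]),c(b,140,160,180,50,4)[:, :720]]))  if 0 else cv2.imwrite('pics/d3.png',np.vstack([np.hstack([c(a,230,110,80,100,4),c(b,385,180,100,100,4)]),c(b,145,160,180,50,4)]))
E
```

```text
11.15 [0.4985 0.0776 0.2813] [-3.1415  0.0001  1.5712]
```

View pics/d3.png

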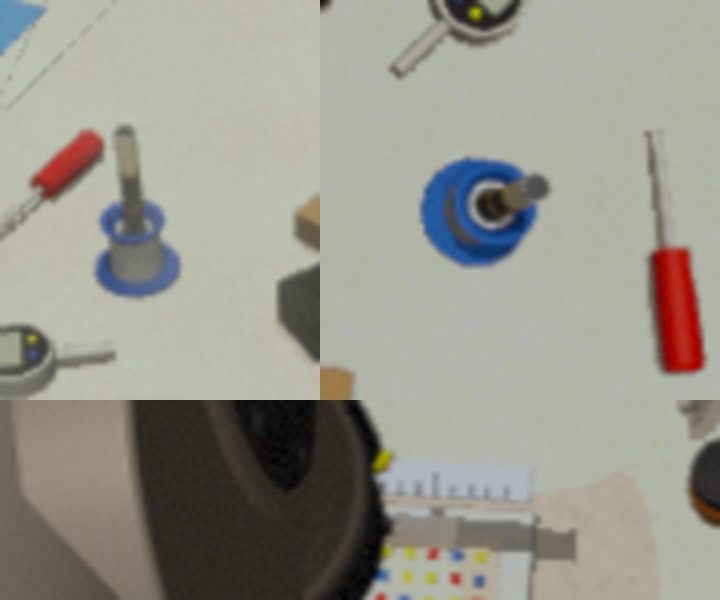

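The wand stands upright, seated in the cup (top at about (261,142) in scene, foot in the cup at (263,165)), and nothing else has moved. Next, the grip post.

send_rows(steps="30 10 0 0 0 0; 36 12 0 0 0 0; 36 12 0 0 0 0; 34 11 0 0 0 0; 0 0 0 0 0 0; 0 0 25 0 0 0; 0 0 25 0 0 0; 0 0 15 0 0 0; 0 0 0 0 0 0")

```text
clock: 11.9
tcp_pos: [0.5423, 0.2126, 0.2135]
tool_rot: [-3.138, 0.003, 1.571]
wrist_force: [0.2, 0.2, 0.2]
grip_width: 0.704
finger_force: 0.0
```

```bash
python3 - <<'E'
from h import *
a=camera('scene');b=camera('top');o=observe();print(o['clock'],o['tcp_pos'],o['tool_rot'],o['wrist_force'])
c=lambda im,x,y,w,h,s: cv2.resize(im[y:y+h,x:x+w],None,fx=s,fy=s,interpolation=cv2.INTER_CUBIC)
print(proj('scene',[o['tcp_pos'],[.544,.214,.187],[.544,.214,.169]]))
cv2.imwrite('pics/d4.png',c(a,370,170,100,100,6))
E
```

```text
12.0 [0.5437557  0.21342809 0.21669261] [-3.14141023e+00  6.47394000e-04  1.57061492e+00] [0.13916147 0.38981237 0.29484932]
[[432.84959077 207.55378286]
 [430.17263745 216.77720945]
 [428.49720814 222.05305555]]
```

View pics/d4.png

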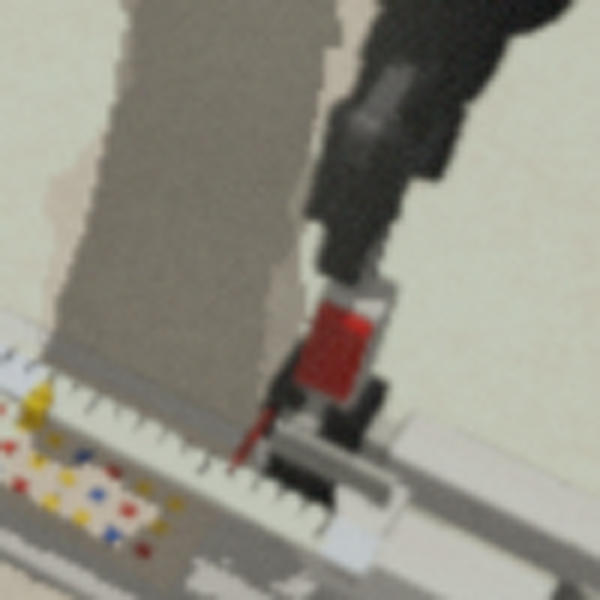

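The near finger sits right above the post, with its tip at about (428,215). The post and red button are at (426,228), so I descend.

send_rows(steps="0 0 18 0 0 0; 0 0 18 0 0 0; 0 0 15 0 0 0; 0 0 10 0 0 0; 0 0 5 0 0 0; 0 0 0 0 0 0; 0 0 0 0 0 0")

```text
clock: 12.58
tcp_pos: [0.5439, 0.2146, 0.1512]
tool_rot: [3.141, -0.0, 1.572]
wrist_force: [0.5, 0.5, 1.0]
grip_width: 0.704
finger_force: 0.0
```

send_rows(steps="0 0 0 0 0 0; 0 0 0 0 0 0; 0 0 0 0 0 0; 0 0 0 0 0 0; 0 0 0 0 0 0; 0 0 0 0 0 0; 0 0 0 0 0 0; 0 0 0 0 0 0; 0 0 0 0 0 0; 0 0 0 0 0 0", grip=0, grip_force=40)

```text
clock: 13.42
tcp_pos: [0.5449, 0.2149, 0.1517]
tool_rot: [3.138, -0.001, 1.572]
wrist_force: [4.6, -0.7, 6.1]
grip_width: 0.249
finger_force: 42.0
```

send_rows(steps="-3 0 0 0 0 0; -5 0 0 0 0 0; -6 0 0 0 0 0; -6 0 0 0 0 0; 0 0 0 0 0 0; 0 0 0 0 0 0")

```text
clock: 13.92
tcp_pos: [0.545, 0.195, 0.1517]
tool_rot: [3.138, -0.002, 1.572]
wrist_force: [5.0, 1.9, 7.0]
grip_width: 0.252
finger_force: 42.0
```

send_rows(steps="-8 0 0 0 0 0; -10 0 0 0 0 0; -10 0 0 0 0 0; -10 0 0 0 0 0; -8 0 0 0 0 0; -4 0 0 0 0 0; 0 0 0 0 0 0; 0 0 0 0 0 0")

```text
clock: 14.58
tcp_pos: [0.5452, 0.145, 0.1517]
tool_rot: [3.138, -0.001, 1.572]
wrist_force: [6.0, 2.0, 6.8]
grip_width: 0.249
finger_force: 42.0
```

```bash
python3 - <<'E'
from h import *
a=camera('scene');b=camera('top');o=observe();print(o['clock'],o['tcp_pos'],o['wrist_force'],o['grip_width'])
c=lambda im,x,y,w,h,s: cv2.resize(im[y:y+h,x:x+w],None,fx=s,fy=s,interpolation=cv2.INTER_CUBIC)
cv2.imwrite('pics/d5.png',np.vstack([c(a,345,210,80,40,10)[:320],c(b,195,160,80,28,10)]))
cv2.imwrite('pics/a5.png',a);cv2.imwrite('pics/b5.png',b)
E
```

```text
14.6833 [0.545231   0.14532051 0.15166047] [5.54737879 2.71164775 5.99384631] 0.2512707815944755
```

View pics/d5.png

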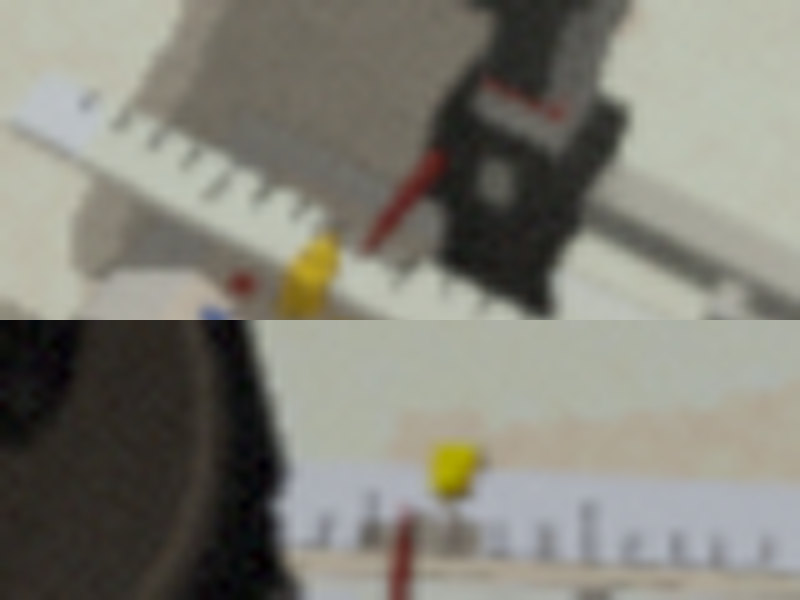

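```bash
python3 - <<'E'
from h import *
np.set_printoptions(precision=4,suppress=True)
T=lambda x,y:(195+(x-4.5)/10,160+(y-320-4.5)/10)
S=lambda x,y:(345+(x-4.5)/10,210+(y-4.5)/10)
print('top',atz('top',T(408,508),.117),atz('top',T(455,497),.117))
print('scene',atz('scene',S(372,248),.117),atz('scene',S(333,240),.117))
b=cv2.imread('pics/b5.png').astype(int)
y=b[...,2]+b[...,1]-2*b[...,0]; r=b[...,2]-b[...,1]
for v in range(171,184): 
    yy=np.clip(y[v,235:250]-120,0,None); rr=np.clip(r[v,228:242]-35,0,None)
    print(v,'Y',(yy@np.arange(235,250)/yy.sum()).round(2) if yy.sum() else None,yy.sum(),'R',(rr@np.arange(228,242)/rr.sum()).round(2) if rr.sum() else None,rr.sum())
E
```

```text
top [0.5974 0.1288 0.117 ] [0.6005 0.1185 0.117 ]
scene [0.5968 0.1293 0.117 ] [0.6001 0.1205 0.117 ]
171 Y None 0 R None 0
172 Y 239.97 151 R None 0
173 Y 240.0 759 R None 0
174 Y 239.81 753 R None 0
175 Y 239.55 602 R None 0
176 Y 239.45 377 R None 0
177 Y None 0 R None 0
178 Y None 0 R None 0
179 Y None 0 R None 0
180 Y None 0 R None 0
181 Y None 0 R 235.0 1
182 Y None 0 R 235.0 12
183 Y None 0 R 234.92 12
```

send_rows(steps="-3 0 0 0 0 0; -3 0 0 0 0 0; -3 0 0 0 0 0; 0 0 0 0 0 0; 0 0 0 0 0 0; 0 0 0 0 0 0")

```text
clock: 15.18
tcp_pos: [0.5453, 0.1364, 0.1517]
tool_rot: [3.138, -0.001, 1.573]
wrist_force: [5.2, 2.3, 6.6]
grip_width: 0.254
finger_force: 42.0
```

```bash
python3 - <<'E'
from h import *
a=np.mean([camera('scene').astype(float) for _ in range(4)],0).astype(np.uint8);b=np.mean([camera('top').astype(float) for _ in range(4)],0).astype(np.uint8);o=observe();print(o['clock'],o['tcp_pos'],o['wrist_force'],o['grip_width'])
c=lambda im,x,y,w,h,s: cv2.resize(im[y:y+h,x:x+w],None,fx=s,fy=s,interpolation=cv2.INTER_CUBIC)
cv2.imwrite('pics/d6.png',np.hstack([c(a,358,222,30,24,13),c(b,225,166,30,24,13)]))
cv2.imwrite('pics/a6.png',a);cv2.imwrite('pics/b6.png',b)
E
```

```text
15.5833 [0.54525019 0.13641729 0.15163143] [5.87393643 2.4572504  6.60810984] 0.2510076972608685
```

View pics/d6.png

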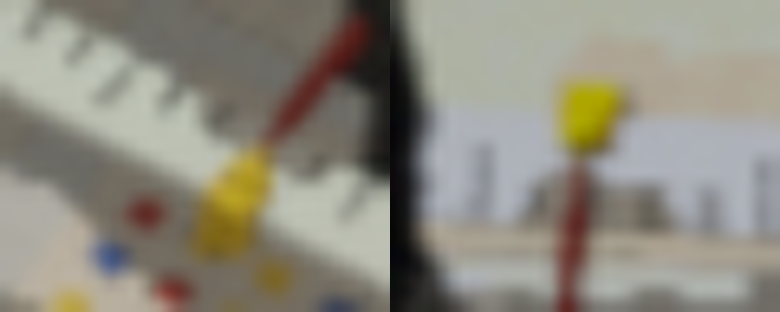

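The pointer now almost meets the yellow tip: in the top view the pointer is at about (239.3,178.5) and the marker tip at about (239.7,177.6). I'll get the residual from colour centroids.

```bash
python3 - <<'E'
from h import *
def go(f,cam,x0,x1,rows):
    b=cv2.imread(f).astype(float); X=np.arange(x0,x1)
    Y=np.minimum(b[...,2],b[...,1])-b[...,0]; Rr=b[...,2]-np.maximum(b[...,1],b[...,0])
    for v in rows:
        s=f'{cam} {v}'
        for n,m,t in(('Y',Y,45),('R',Rr,22)):
            w=np.clip(m[v,x0:x1]-t,0,None)
            if w.sum()>15:
                u=w@X/w.sum();p=atz(cam,(u,v),.117);s+=f'  {n} u{u:.2f} w{w.sum():.0f} x{p[0]:.4f} y{p[1]:.4f}'
        print(s)
go('pics/b6.png','top',233,246,range(171,186))
go('pics/b5.png','top',229,246,range(172,184))
go('pics/a6.png','scene',368,392,range(223,242))
E
```

```text
top 171
top 172  Y u239.98 w122 x0.6127 y0.1199
top 173  Y u240.01 w437 x0.6103 y0.1196
top 174  Y u239.83 w422 x0.6080 y0.1197
top 175  Y u239.55 w349 x0.6057 y0.1201
top 176  Y u239.42 w237 x0.6033 y0.1202
top 177  Y u239.25 w20 x0.6010 y0.1203
top 178
top 179
top 180
top 181  R u239.00 w16 x0.5918 y0.1199
top 182  R u238.79 w34 x0.5894 y0.1201
top 183  R u238.62 w47 x0.5871 y0.1203
top 184  R u238.56 w41 x0.5848 y0.1202
top 185  R u238.47 w49 x0.5825 y0.1201
top 172  Y u239.99 w122 x0.6127 y0.1199
top 173  Y u240.00 w431 x0.6103 y0.1196
top 174  Y u239.82 w424 x0.6080 y0.1198
top 175  Y u239.53 w343 x0.6056 y0.1202
top 176  Y u239.41 w226 x0.6033 y0.1202
top 177
top 178
top 179
top 180
top 181
top 182  R u234.83 w30 x0.5889 y0.1290
top 183  R u234.63 w38 x0.5866 y0.1293
scene 223
scene 224  R u384.59 w49 x0.5641 y0.1192
scene 225  R u384.09 w67 x0.5676 y0.1197
scene 226  R u383.39 w69 x0.5715 y0.1199
scene 227  R u382.61 w54 x0.5754 y0.1199
scene 228  R u381.60 w52 x0.5796 y0.1194
scene 229  R u380.94 w50 x0.5833 y0.1197
scene 230  R u380.20 w51 x0.5871 y0.1197
scene 231  R u379.55 w33 x0.5908 y0.1200
scene 232
scene 233
scene 234  Y u376.82 w98 x0.6028 y0.1192
scene 235  Y u376.55 w184 x0.6058 y0.1202
scene 236  Y u375.96 w251 x0.6093 y0.1205
scene 237  Y u375.59 w249 x0.6125 y0.1213
scene 238  Y u375.27 w165 x0.6156 y0.1222  R u369.38 w65 x0.6237 y0.1109
scene 239  Y u374.82 w117 x0.6188 y0.1228  R u370.94 w18 x0.6242 y0.1154
scene 240  Y u374.71 w102 x0.6216 y0.1241
scene 241
```

```bash
python3 -c "
from station import *
print(sign_off())"
```

```text
the job is handed in; nothing more can be done
None
```

The job is handed in at about 15.6 s on the clock, well under the 48 s limit. The wand stands upright in the holder cup, pressed to the floor and released. The arm is held out by the grip with its pointer about 0.5 mm or less from the yellow marker, and the marker did not move. I saw nothing else shift, but I did not check every loose object at the end.

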